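# Pin the recliner's lever shaft

## Robot

A 6-joint arm with a two-finger parallel gripper is mounted at the origin on the work surface. World frame = base frame: x ahead of the robot, y to its left, z up, the work surface at z = 0. Lengths are in m, angles in degrees, forces in N, time in s.
With the tool pointing down it reaches from about 0.4 to 0.825 m from the base axis. Payload 7 kg.
Tool frame: the origin (TCP) lies on the centre line of the jaws, within the pads' length; the fingertips stand r.nose_length ahead of it and the grasp point (between the pads) lies 2 mm behind it (r.nose_length is the distance from the TCP to the fingertips, in m); z points along the fingers, y is the direction in which the jaws open and shut (so a half turn about z gives the same grasp; the last joint's range is limited). The gripper opens to 88 mm and grips with 3 to 60 N. Pads are 19 mm wide; open, the fingers measure 130 mm over their backs; the gripper's body (78 mm by 193 mm) begins 47 mm behind the grasp point.
Start: joints at [93.169, 20.546, 0.682, 0, -70.136, -16.507], TCP at [0.156, 0.657, 0.244] pointing down, gripper open.
Joint ranges: [-176.03, 176.03], [-82.01, 121.73], [-58.28, 71.71], [-173.87, 95.51], [-174.79, -0.11], [-173.66, 173.66]. Speed limits (degrees/s): [136.94, 136.94, 172.46, 180, 180, 180].

## Interface

Orientations are given as [roll, pitch, yaw] about the fixed x, y, z axes, in that order (R = Rz(yaw) Ry(pitch) Rx(roll)).
In Python, from plant import r gives the robot as it stands.
- The arm moves only by the tool apply_moves, never from a script. Its argument "targets" is a list of rows, each a list of 3 entries, a list of its own where there are three numbers: the shift along the tool's x, y, z scaled (see below), then the turn, a rotation vector about the tool's x, y, z scaled (see below), then the finger opening in mm, from 0 to 87.6. A call has 1 to 5 rows; each row shifts and turns the pose as measured when the row begins, along the tool's axes as they then stand; what a row does not reach is not made up. The controller multiplies each number of a shift by 0.04 m and each number of a turn by 8 degrees. A row lasts 1/10 s, in which the tool goes at most 50 mm and 8.59 degrees, less where a joint would pass 70% of its speed; a pose out of reach is approached as far as the arm can. A call with a number of a shift or a turn outside -1 to 1 is refused whole. A call with a gripper value outside its range is refused whole. The fingers move at their own pace and stop on an object; "squeeze" is the grip in N (left out, the last holds). Time passes only in rows, so rows that do not move let the fingers close. It gives the time, the measured TCP pose, the force and the opening at its end, in the units of the state.
- r.get_state(): the state, without advancing time (a new reading comes with each control period).
- r.capture(name): name is "scene" or "top" or "wrist"; returns a dict with "img" (384x512x3 uint8, blue, green, red), "z_map" (384x512 float32, m along the optical axis (not along the pixel's ray), 0 where there is no reading), "fx", "fy", "cx", "cy" (pixels), "k1" (the pictures are not rectified: a ray, as slopes to the right and down, at radius r is drawn at 1 + k1 r^2 times it, then the intrinsics apply), "camera_from_world" (4x4, takes a point from world to camera coordinates); the wrist camera has in their place "mount" (4x4, takes a point from camera to tool coordinates, whose origin is the TCP and whose axes are the flange's). Camera axes: x right, y up, looking along -z (the intrinsics and any distortion apply to the point x, -y, -z); pixel columns grow to the right and rows downward; lengths in m; the calibration is good to about 2 mm. A picture is of the moment at which its call begins: read the wrist's pose just before it.
- r.close_job(): hands the job in, once; it reports no verdict.
The state is a dict: "time_s": time; "joints": joint angles; "qd": joint speeds; "joint_torque": joint torques, N m; "tcp_pos": TCP position; "eef_rot": TCP orientation; "contact_force": force on the tool from outside, world axes, zero at the start; "moment": the same for the moment, N m; "gripper_width": finger opening in m.
Only numpy, scipy, OpenCV 4.12 (cv2) and the standard library are available. Lean on these libraries where they do the work, as an engineer would, in place of code of your own. Each camera call takes 0.05 s, during which the arm holds its last target.

## Task

Lock the lever shaft of the recliner's bearing block: stand the long pin from the rack in the hole on top of the block, swing the lever over gently until you feel the pin drop into the shaft's hidden cross-hole and hold it, then press the pin fully home, so that its head sits on the block. Never force the lever against the pin, let go of everything at the end, and leave the other pins and the things on the table where they are.

Things in the scene. Friction and masses are not known exactly. Their poses are not given: they have to be found in the camera images.
- block: Fixed wooden bearing block, 70 (x) by 60 (y) by 96 mm high, on a steel foot 140 by 90 by 12 mm. Origin: centre of its underside, z up. A 40 mm steel shaft runs through it along its y, 55 mm above the table. Down its middle runs the pin passage: a guide hole 20 mm deep through the top plate, then the shaft (its top 21 mm below the block's top), then a 14.5 mm hole in the block's lower part.
- hole (a point): Mouth of the guide hole: centre of the block's top face, 96 mm above the table; axes as the block's. 11.5 mm diameter, with a 2 mm chamfer. A pin standing here rests on the shaft; when the shaft's cross-hole (13 mm wide, wider below) comes under it, it drops 7 mm by its own weight and the lever then stops dead within about 0.15 rad.
- lever: Lever fixed to the shaft, on the block's -y side. Origin on the shaft's axis at the block's middle, 55 mm above the table; its z points along the arm, its y is the shaft's axis (the block's y). It turns about y, 1.3 rad either side of upright, and stays where left. It starts 0.6 to 0.8 rad from upright towards the block's -x; swing it towards +x, not faster than 0.5 rad/s.
- lever_grip (a point): Centre of the lever's round wooden grip, 20 mm diameter, 78 mm long, parallel to the shaft and spinning freely on the lever, 100 mm from the shaft's axis and 98 mm from the block's middle towards the block's -y; the arm is 46 mm nearer the block. Turning takes 1 to 2 N square to the arm. More than about 7 N there against the stopped pin (45 N between pin and shaft) spoils the pin.
- shaft_axis (a point): Fixed point on the shaft's axis in the plane of the grip's centre, 98 mm from the block's middle towards its -y, 55 mm above the table; axes as the block's. The lever grip circles about it. The hidden cross-hole lines up with the pin at a lever angle between 0.3 rad before upright (block's -x side) and 0.55 rad past it (+x side), different every time.
- rack: Fixed wooden rack, 190 (x) by 50 (y) by 50 mm high, origin at the centre of its underside, with three holes 40 mm deep, 60 mm apart along its x axis, one pin standing in each; which pin is in which hole varies.
- pin: The long pin, steel, 70 to 120 g: round shank 10 mm in diameter, 76 mm long, with a chamfered foot; round head 22 mm in diameter, 20 mm high. It stands highest in the rack. Origin: centre of the foot's flat end; z along the pin, up to the head.
- pin_head (a point): Centre of the long pin's head, 86 mm above its foot, where to grasp it. Head's underside above the block: 55 mm when standing on the shaft, 48 mm once dropped into the cross-hole, 0 when home. The broken stub of the old pin is stuck in the cross-hole; the new pin drives it on downwards, which takes 6 to 8 N all the way.
- short_pin_head (a point): A pin of the same kind with a 46 mm shank: centre of its head (22 by 20 mm). Not needed; leave it in the rack.
- ball_pin_head (a point): A pin with a 60 mm shank and a ball head of 24 mm diameter: centre of the ball. Not needed; leave it in the rack.
- wax: Low round tin, 72 mm diameter, 50 mm high, origin at the centre of its underside. Leave it.
- glue: White bottle, 56 mm diameter, 150 mm high, origin at the centre of its underside. Leave it.
- brush: Paint brush lying on the table. Leave it.
- driver: Screwdriver lying on the table. Leave it.
- sander: Cork sanding block, 90 by 55 by 35 mm, origin at the centre of its underside. Leave it.
- mallet: Small mallet with a wooden handle, lying on the table. Leave it.
Not all that is in view belongs to the job. Leave any black or orange look-alike of the pin alone.

How it is judged (in metres and radians):
On the way:
1. the long pin has entered the hole on top of the block (z of pin in the frame of hole below -0.008 m and horizontal distance between pin and hole below 0.006 m), for 0.1 s.
At the end, for the whole second after the job is handed in: The long pin is through the block and shaft, its head within 3 mm of the block's top and within 5 mm of the hole's centre, the pin upright within 0.12 rad, the lever at rest (z of pin in the frame of hole below -0.073 m and horizontal distance between pin_head and hole below 0.005 m and angle between the z axis of pin_head and the z axis of block, either way round below 0.12 rad and linear speed of lever below 0.02 m/s); the robot touches nothing.
It fails at once if pin and shaft are forced against one another with more than 45 N (contact force between pin and lever above 45 N).
It fails at once if another pin is taken or knocked out of the rack (moved over 25 mm) (distance of any of short_pin_head, ball_pin_head from where it was at the start of the episode above 0.025 m).
It fails at once if a thing on the table is moved more than 30 mm (distance of any of wax, glue, brush, driver, sander, mallet from where it was at the start of the episode above 0.03 m).
It also fails if it takes over 72 s, if anything falls off the work surface, if the arm or the gripper's body presses on something with over 40 N, if the wrist force passes 120 N, or if a joint passes its speed limit or range.

## Working session

There is one attempt and no reset: what is moved stays moved. The work goes in short steps, Python scripts to look and compute and a tool call to move; the robot and the scene stay as the last step left them, time stands still between calls to the robot, and variables do not carry over. Pictures are saved under pics/ and viewed, and the job is handed in when it is done.

Besides the shell and the picture viewer there is one more tool, called after "Call:" in YAML: its name, and indented under it one key for each argument. apply_moves: Moves the arm, as the interface text tells. Its arguments: {"type":"object","properties":{"targets":{"type":"array","items":{"type":"array"}},"squeeze":{"type":"number"}},"required":["targets"]}

```bash
ls; mkdir -p pics; cat > h.py <<'E'
import numpy as np,cv2
from plant import r
from scipy.spatial.transform import Rotation as R
def cam(name):
    st=r.get_state(); c=r.capture(name)
    if name=="wrist":
        T=np.eye(4);T[:3,:3]=R.from_euler('xyz',st['eef_rot'],degrees=True).as_matrix();T[:3,3]=st['tcp_pos']
        c['wfc']=T@c['mount']
    else: c['wfc']=np.linalg.inv(c['camera_from_world'])
    return c
def ray(c,u,v):
    x=(u-c['cx'])/c['fx'];y=(v-c['cy'])/c['fy'];X,Y=x,y
    for _ in range(20):
        s=1+c['k1']*(X*X+Y*Y);X,Y=x/s,y/s
    return X,Y
def pt(c,u,v,z=None):
    z=c['z_map'][int(round(v)),int(round(u))] if z is None else z
    X,Y=ray(c,u,v);return (c['wfc']@np.array([X*z,-Y*z,-z,1]))[:3]
def onplane(c,u,v,h):
    X,Y=ray(c,u,v);d=c['wfc'][:3,:3]@np.array([X,-Y,-1]);o=c['wfc'][:3,3]
    return o+d*(h-o[2])/d[2]
def cloud(c):
    v,u=np.mgrid[0:384,0:512].astype(float);X,Y=ray(c,u,v);z=c['z_map']
    P=np.stack([X*z,-Y*z,-z,np.ones_like(z)],-1)@c['wfc'].T
    P=P[...,:3].copy();P[z<=0]=np.nan;return P
E
python3 - <<'E'
from h import *
s=r.get_state();print(s,r.nose_length)
for n in("scene","top","wrist"):
    c=cam(n);cv2.imwrite(f"pics/{n}0.png",c['img']);np.save(n+"0.npy",cloud(c));print(n,c['fx'],c['k1'],c['wfc'][:3,3])
E
```

```text
pics
{'time_s': 0.0, 'joints': array([ 9.31693750e+01,  2.05910813e+01,  6.33602516e-01, -1.85282447e-02,
       -7.01345474e+01, -1.65082103e+01]), 'qd': array([-0.08076   , -0.01140225,  0.04527118,  0.10560827,  0.05535528,
       -0.13277864]), 'joint_torque': array([ 2.11029233e-03, -5.82720172e+01,  2.93057656e+01,  6.99679077e+00,
        7.02322679e-03, -1.52330790e-04]), 'tcp_pos': array([0.15564024, 0.65634719, 0.24263035]), 'eef_rot': array([ 1.79906818e+02, -9.45210262e-03, -1.33451377e+01]), 'contact_force': array([ 0.42622742, -0.01945021, -0.25905365]), 'moment': array([-0.02250053,  0.01676559, -0.03212017]), 'gripper_width': 0.0877042457671072} 0.017
scene 402.1470883476696 0.016506687182641793 [0.90576718 0.42118628 0.78904457]
top 357.2111350686779 -0.06563207145236051 [ 0.39791853 -0.07447216  1.1079406 ]
wrist 325.7644025181641 -0.08925653174362147 [0.21960121 0.64166013 0.38409647]
```

View pics/scene0.png

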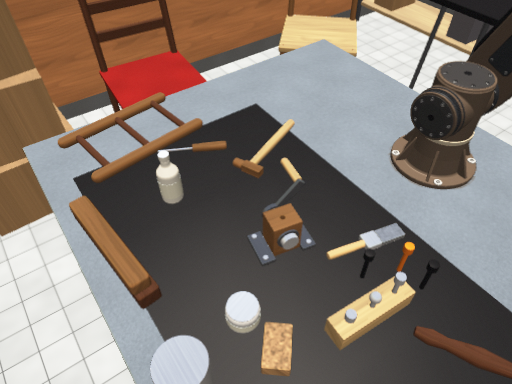

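View pics/top0.png

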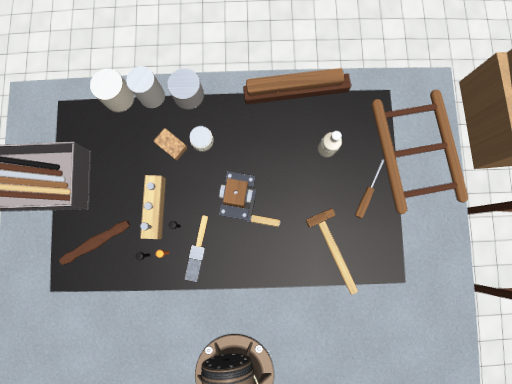

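View pics/wrist0.png

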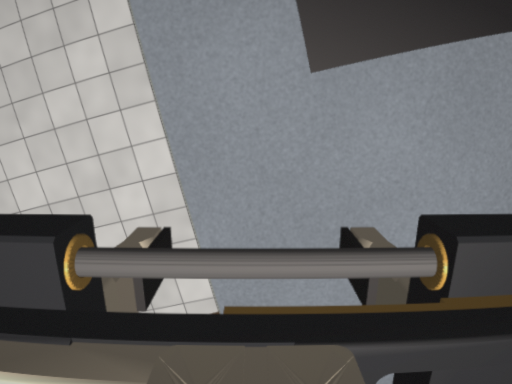

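The scene view shows the block at about (283,230), the rack at (370,310) with three pins, the wax at (243,312), the sander at (278,348) and the lever grip at (290,170). The top view shows the block at (236,193), the rack at (152,207) with pins at (151,186), (149,206) and (144,226), and the grip at (265,220). Next I measure.

```bash
python3 - <<'E'
from h import *
for n in("scene","top"):
    c=cam(n);P=cloud(c);img=c['img']
    s=[(283,215),(290,170),(400,279),(376,297),(351,315),(408,248),(243,305)] if n=="scene" else [(236,193),(265,221),(151,186),(149,206),(144,226),(160,254),(173,225),(202,138),(142,256),(200,230),(330,145)]
    for u,v in s: print(n,u,v,P[v,u].round(4),img[v,u])
    x0,y0,x1,y1=(235,140,445,350) if n=="scene" else (120,150,290,280)
    k=3.6 if n=="scene" else 4.6
    cv2.imwrite(f"pics/{n}1.png",cv2.resize(img[y0:y1,x0:x1],None,fx=600/(y1-y0) if n=="scene" else 4.6,fy=600/(y1-y0) if n=="scene" else 4.6,interpolation=cv2.INTER_CUBIC))
    print(np.nanmin(P[y0:y1,x0:x1,2]))
E
```

```text
scene 283 215 [ 0.528  -0.0234  0.0958] [ 56  95 137]
scene 290 170 [ 0.454  -0.0952  0.1386] [141 209 237]
scene 400 279 [0.4485 0.243  0.1068] [224 213 206]
scene 376 297 [0.505  0.2385 0.0898] [224 214 207]
scene 351 315 [0.5638 0.234  0.0769] [226 215 208]
scene 408 248 [0.3725 0.2006 0.0985] [ 62 199 252]
scene 243 305 [0.7113 0.0863 0.0503] [243 236 231]
-0.004445197481434349
top 236 193 [ 0.5314 -0.0218  0.0768] [163 168 182]
top 265 221 [ 0.4446 -0.1018  0.1383] [154 204 230]
top 151 186 [0.5595 0.2278 0.0764] [223 210 203]
top 149 206 [0.4993 0.2292 0.09  ] [223 209 202]
top 144 226 [0.4415 0.2383 0.1062] [224 213 206]
top 160 254 [0.3621 0.1951 0.0974] [102 213 250]
top 173 225 [0.4424 0.157  0.1013] [62 62 64]
top 202 138 [0.707  0.0796 0.0516] [241 233 228]
top 142 256 [0.3575 0.2478 0.0929] [66 66 67]
top 200 230 [0.4286 0.0932 0.02  ] [172 225 244]
top 330 145 [ 0.6589 -0.2973  0.1072] [230 241 245]
-0.006592219300377344
```

View pics/scene1.png

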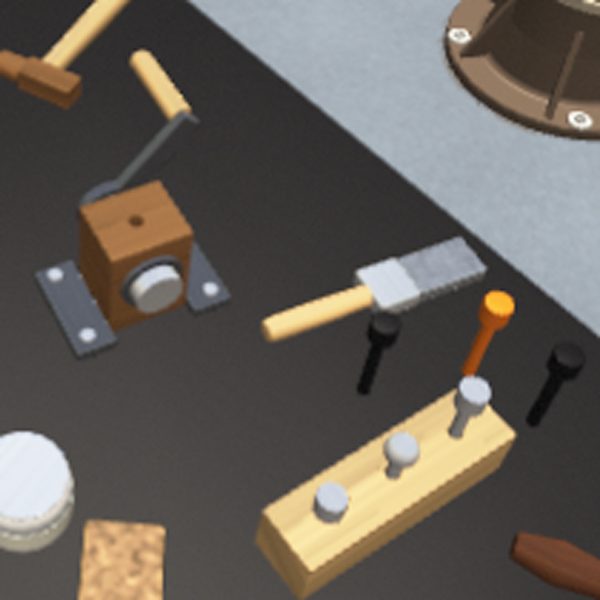

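View pics/top1.png

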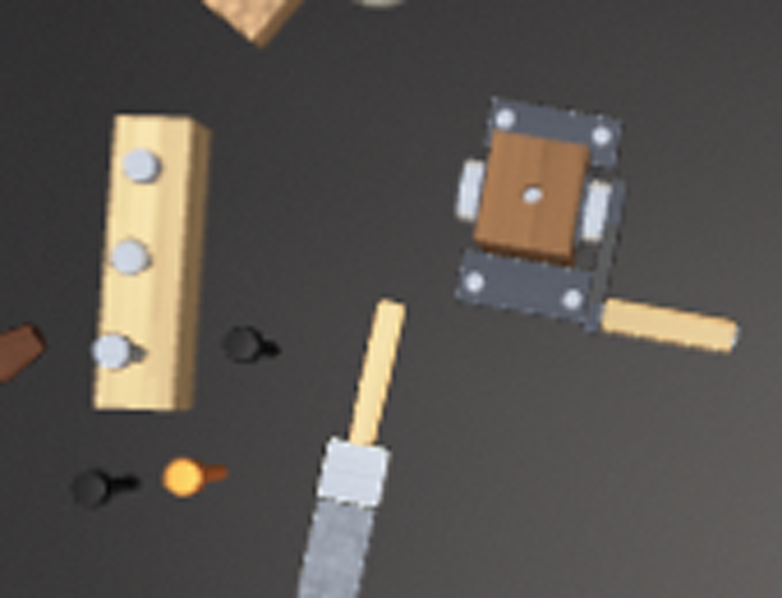

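```bash
cat > m.py <<'E'
from h import *
def meas(n):
    c=cam(n);P=cloud(c);img=c['img'].astype(int);b,g,rr=img[...,0],img[...,1],img[...,2]
    v,u=np.mgrid[0:384,0:512]
    near=lambda x,y,d:np.hypot(P[...,0]-x,P[...,1]-y)<d
    # block top
    m=(near(.53,-.022,.06)&(abs(P[...,2]-.096)<.004)).astype(np.uint8)
    m=cv2.morphologyEx(m,cv2.MORPH_CLOSE,np.ones((7,7)))
    ct=max(cv2.findContours(m,0,2)[0],key=cv2.contourArea)[:,0]
    Q=np.array([onplane(c,a,bb,.096)[:2] for a,bb in ct],np.float32)
    rc=cv2.minAreaRect(Q*1000);print(n,'block top',rc)
    # heads
    for nm,x,y,h in(("long",.443,.241,.106),("ball",.5,.232,.09),("short",.56,.23,.076)):
        m=near(x,y,.03)&(P[...,2]>h-.006)&(abs(b-rr)<40)
        q=P[m];print(n,nm,m.sum(),np.median(q,0).round(4),onplane(c,u[m].mean(),v[m].mean(),np.median(q[:,2])).round(4))
    m=near(.45,-.1,.06)&(P[...,2]>.115)&(rr-b>30)
    q=P[m];mu=q.mean(0);w,V=np.linalg.eigh(np.cov(q.T));print(n,'grip',mu.round(4),V[:,2].round(3),q.max(0).round(4),q.min(0).round(4))
meas("scene");meas("top")
for n,(x0,y0,x1,y1) in(("scene",(260,200,310,245)),("top",(215,175,255,212))):
    c=cam(n);cv2.imwrite(f"pics/{n}2.png",cv2.resize(c['img'][y0:y1,x0:x1],None,fx=12,fy=12,interpolation=cv2.INTER_CUBIC))
E
python3 m.py
```

```text
scene block top ((528.0758666992188, -31.453018188476562), (91.57990264892578, 75.25682067871094), 76.92193603515625)
scene long 106 [0.4443 0.24   0.1066] [0.4442 0.2402 0.1066]
scene ball 97 [0.5049 0.2376 0.0892] [0.5046 0.2374 0.0892]
scene short 103 [0.5634 0.2328 0.0761] [0.5632 0.2329 0.0761]
scene grip [ 0.4495 -0.0991  0.1361] [-0.199 -0.98  -0.003] [ 0.4638 -0.0612  0.1411] [ 0.432  -0.1412  0.1254]
top block top ((531.0703735351562, -33.46675109863281), (86.5961685180664, 70.40266418457031), 78.3896255493164)
top long 50 [0.4415 0.2381 0.1061] [0.4418 0.2373 0.1061]
top ball 41 [0.5019 0.2338 0.0894] [0.5012 0.2343 0.0894]
top short 39 [0.5623 0.2302 0.0772] [0.562  0.2306 0.0772]
top grip [ 0.4473 -0.1012  0.1369] [-0.197 -0.98   0.014] [ 0.4621 -0.0638  0.143 ] [ 0.4328 -0.1401  0.1275]
```

View pics/scene2.png

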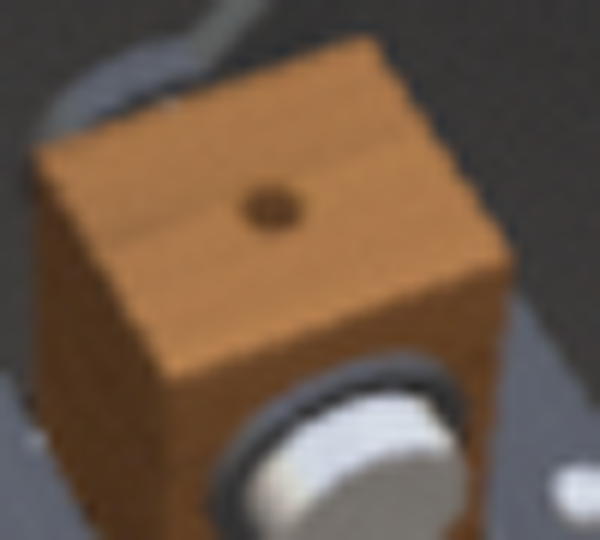

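View pics/top2.png

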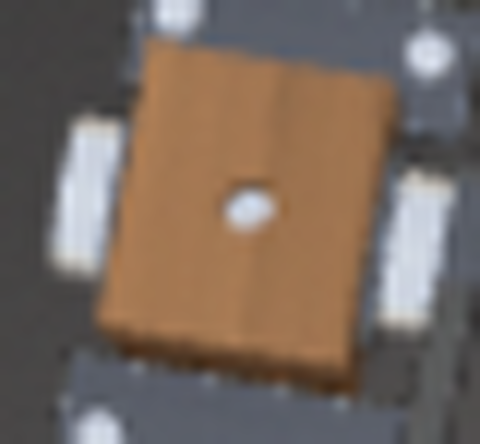

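```bash
python3 - <<'E'
from h import *
a=cam("scene");b=cam("top")
S=lambda x,y:(260+x/12-.5,200+y/12-.5); T=lambda x,y:(215+x/12-.5,175+y/12-.5)
for c,F,pts in((a,S,[(273,210),(40,150),(370,38),(512,258),(170,380)]),(b,T,[(246,208),(148,40),(397,82),(352,370),(100,322)])):
    q=np.array([onplane(c,*F(*p),.096) for p in pts]);print(q.round(4),q[1:].mean(0).round(4))
    for i in range(4): d=q[1+(i+1)%4]-q[1+i];print(np.linalg.norm(d).round(4),np.degrees(np.arctan2(d[1],d[0])).round(1))
s=r.get_state();print(s['time_s']);w=cam("wrist");print(w['mount'].round(3),w['cx'],w['cy'])
E
```

```text
[[ 0.533  -0.0197  0.096 ]
 [ 0.5598 -0.0568  0.096 ]
 [ 0.4916 -0.0429  0.096 ]
 [ 0.5042  0.0151  0.096 ]
 [ 0.5725  0.0011  0.096 ]] [ 0.532  -0.0209  0.096 ]
0.0696 168.4
0.0593 77.8
0.0698 -11.6
0.0593 -102.4
[[ 0.5323 -0.02    0.096 ]
 [ 0.5736  0.0026  0.096 ]
 [ 0.5616 -0.0568  0.096 ]
 [ 0.4929 -0.0443  0.096 ]
 [ 0.5061  0.0153  0.096 ]] [ 0.5335 -0.0208  0.096 ]
0.0606 -101.4
0.0699 169.7
0.061 77.5
0.0687 -10.7
0.55
[[-0.001  0.969  0.248  0.066]
 [ 1.     0.001  0.001 -0.   ]
 [ 0.     0.248 -0.969 -0.141]
 [ 0.     0.     0.     1.   ]] 255.33728658765597 196.21448503940297
```

Call:
apply_moves:
  targets:
    - [[0.85,0.77,0.0],[0,0,0],50]
    - [[0.85,0.77,0.0],[0,0,0],50]
    - [[0.85,0.77,0.0],[0,0,0],50]
    - [[0.85,0.77,0.0],[0,0,0],50]
    - [[0.85,0.77,0.0],[0,0,0],50]
  squeeze: 25

```text
time_s: 1.1
tcp_pos: [0.2865, 0.4658, 0.2416]
eef_rot: [180.0, -0.0, -12.9]
contact_force: [1.2, -0.3, 0.4]
gripper_width: 0.0537
```

```bash
cat > go.py <<'E'
import sys
from h import *
# go.py x y z [yaw] : remaining displacement in tool units
s=r.get_state();a=[float(v) for v in sys.argv[1:]]
M=R.from_euler('xyz',s['eef_rot'],degrees=True)
d=M.inv().apply(np.array(a[:3])-s['tcp_pos'])/.04
print('t',round(s['time_s'],2),'tcp',s['tcp_pos'].round(4),'F',s['contact_force'].round(1),'w',round(s['gripper_width'],4))
print('total shift units',d.round(2),'rows',round(np.linalg.norm(d*.04)/.046,1))
if len(a)>3:
    rv=(M.inv()*R.from_euler('xyz',[180,0,a[3]],degrees=True)).as_rotvec(degrees=True)/8
    print('turn units',rv.round(2))
E
python3 go.py 0.4425 0.239 0.2 -11.5
```

```text
t 1.1 tcp [0.2865 0.4658 0.2416] F [ 1.2 -0.3  0.4] w 0.0537
total shift units [5.07 4.65 1.05] rows 6.1
turn units [ 0.   -0.   -0.18]
```

Call:
apply_moves:
  targets:
    - [[0.84,0.77,0.15],[0,0,-0.04],50]
    - [[0.84,0.77,0.15],[0,0,-0.04],50]
    - [[0.84,0.77,0.15],[0,0,-0.04],50]
    - [[0.84,0.77,0.2],[0,0,-0.04],50]
    - [[0.84,0.77,0.2],[0,0,0],50]

```text
time_s: 1.6
tcp_pos: [0.4222, 0.2724, 0.2099]
eef_rot: [-179.6, -0.2, -11.5]
contact_force: [0.5, 0.8, 0.3]
gripper_width: 0.0499
```

Call:
apply_moves:
  targets:
    - [[0.8,0.75,0.15],[0,0,0],50]
    - [[0,0,0],[0,0,0],50]

```text
time_s: 1.8
tcp_pos: [0.4498, 0.2309, 0.2032]
eef_rot: [-179.7, -0.2, -11.7]
contact_force: [-0.5, 0.6, -0.3]
gripper_width: 0.0498
```

```bash
python3 go.py 0.4425 0.239 0.2 -11.5; python3 - <<'E'
from h import *
c=cam("wrist");cv2.imwrite("pics/w1.png",c['img']);P=cloud(c)
b=c['img'].astype(int)
m=(P[...,2]>.1)&(P[...,2]<.112)&(abs(b[...,0]-b[...,2])<45)&(b[...,1]>120)&(np.hypot(P[...,0]-.4425,P[...,1]-.239)<.03)
v,u=np.nonzero(m);print(m.sum(),u.mean(),v.mean(),np.median(P[m],0),onplane(c,u.mean(),v.mean(),.106))
E
```

```text
t 1.8 tcp [0.4498 0.2309 0.2032] F [-0.5  0.6 -0.3] w 0.0498
total shift units [-0.22 -0.16  0.08] rows 0.2
turn units [-0.04 -0.02 -0.03]
602 247.9435215946844 213.77906976744185 [0.44243807 0.23923729 0.10609476] [0.44234585 0.23925907 0.106     ]
```

View pics/w1.png

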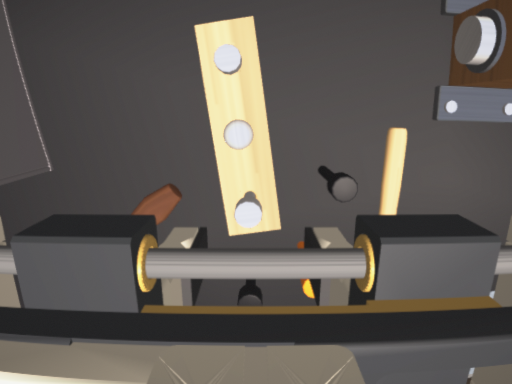

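The wrist view shows the long pin head at (248,214), which works out to world (0.4424, 0.2392). That agrees with the other cameras, so I descend.

Call:
apply_moves:
  targets:
    - [[-0.23,-0.16,0.3],[0,0,0],50]
    - [[0,0,0.6],[0,0,0],50]

```text
time_s: 2.05
tcp_pos: [0.443, 0.2432, 0.1695]
eef_rot: [-179.3, -0.4, -11.8]
contact_force: [-0.3, 0.6, -1.1]
gripper_width: 0.0498
```

```bash
python3 go.py 0.4424 0.2392 0.095 -11.5
```

```text
t 2.05 tcp [0.443  0.2432 0.1695] F [-0.3  0.6 -1.1] w 0.0498
total shift units [-0.01  0.12  1.86] rows 1.6
turn units [-0.09 -0.05 -0.03]
```

Call:
apply_moves:
  targets:
    - [[0,0.08,0.5],[-0.08,-0.05,-0.03],50]
    - [[0,0.0,0.4],[0,0,0],50]
    - [[0,0,0.3],[0,0,0],50]
    - [[0,0,0],[0,0,0],50]

```text
time_s: 2.45
tcp_pos: [0.4367, 0.2447, 0.1155]
eef_rot: [180.0, 0.2, -11.2]
contact_force: [0.6, 0.2, 0.1]
gripper_width: 0.0501
```

```bash
python3 go.py 0.4424 0.2392 0.095 -11.5
```

```text
t 2.45 tcp [0.4367 0.2447 0.1155] F [0.6 0.2 0.1] w 0.0501
total shift units [0.17 0.11 0.51] rows 0.5
turn units [0.01 0.02 0.04]
```

Call:
apply_moves:
  targets:
    - [[0.17,0.11,0.1],[0,0,0],50]
    - [[0,0,0],[0,0,0],50]

```text
time_s: 2.65
tcp_pos: [0.4418, 0.2409, 0.1114]
eef_rot: [180.0, 0.1, -11.0]
contact_force: [-0.4, -1.6, 0.2]
gripper_width: 0.0499
```

```bash
for i in 1 2 3; do python3 go.py 0.4424 0.2392 0.095 -11.5; done
```

```text
t 2.65 tcp [0.4418 0.2409 0.1114] F [-0.4 -1.6  0.2] w 0.0499
total shift units [0.02 0.04 0.41] rows 0.4
turn units [0.   0.02 0.07]
t 2.65 tcp [0.4418 0.2409 0.1114] F [-0.4 -1.6  0.2] w 0.0499
total shift units [0.02 0.04 0.41] rows 0.4
turn units [0.   0.02 0.07]
t 2.65 tcp [0.4418 0.2409 0.1114] F [-0.4 -1.6  0.2] w 0.0499
total shift units [0.02 0.04 0.41] rows 0.4
turn units [0.   0.02 0.07]
```

Call:
apply_moves:
  targets:
    - [[0.02,0.04,0.25],[0,0,0],50]
    - [[0,0,0.15],[0,0,0],50]
    - [[0,0,0],[0,0,0],50]

```text
time_s: 2.95
tcp_pos: [0.4428, 0.2399, 0.0953]
eef_rot: [-179.9, 0.1, -11.0]
contact_force: [0.9, 0.6, 0.1]
gripper_width: 0.05
```

```bash
for i in 1; do python3 go.py 0.4424 0.2392 0.095 -11.5; done
```

```text
t 2.95 tcp [0.4428 0.2399 0.0953] F [0.9 0.6 0.1] w 0.05
total shift units [-0.01  0.02  0.01] rows 0.0
turn units [-0.01  0.01  0.07]
```

Call:
apply_moves:
  targets:
    - [[0,0,0],[0,0,0],15]
    - [[0,0,0],[0,0,0],15]
    - [[0,0,0],[0,0,0],15]
    - [[0,0,0],[0,0,0],15]
  squeeze: 25

```text
time_s: 3.35
tcp_pos: [0.4432, 0.2398, 0.0957]
eef_rot: [-179.9, 0.0, -11.0]
contact_force: [-0.1, -0.4, -0.2]
gripper_width: 0.0241
```

Call:
apply_moves:
  targets:
    - [[0,0,0],[0,0,0],15]
    - [[0,0,0],[0,0,0],15]
    - [[0,0,-0.1],[0,0,0],15]
    - [[0,0,-0.3],[0,0,0],15]

```text
time_s: 3.75
tcp_pos: [0.4424, 0.2391, 0.1112]
eef_rot: [-180.0, 0.1, -11.0]
contact_force: [0.9, 0.3, -1.0]
gripper_width: 0.0209
```

```bash
for i in 1; do python3 go.py 0.4424 0.2392 0.2 -11.5; done
```

```text
t 3.75 tcp [0.4424 0.2391 0.1112] F [ 0.9  0.3 -1. ] w 0.0209
total shift units [-0.01 -0.   -2.22] rows 1.9
turn units [-0.    0.02  0.06]
```

Call:
apply_moves:
  targets:
    - [[0,0,-0.8],[0,0,0],15]
    - [[0,0,-1],[0,0,0],15]
    - [[0,0,-1],[0,0,0],15]
    - [[0,0,0],[0,0,0],15]

```text
time_s: 4.15
tcp_pos: [0.4435, 0.2394, 0.2321]
eef_rot: [-179.9, -0.0, -11.0]
contact_force: [0.0, -0.7, -2.0]
gripper_width: 0.0213
```

```bash
for i in 1; do python3 go.py 0.5327 -0.0203 0.23 -11.5; done; python3 - <<'E'
from h import *
c=cam("scene");cv2.imwrite("pics/s3.png",c['img'])
E
```

```text
t 4.15 tcp [0.4435 0.2394 0.2321] F [ 0.  -0.7 -2. ] w 0.0213
total shift units [3.42 5.95 0.04] rows 6.0
turn units [-0.02 -0.    0.07]
```

View pics/s3.png

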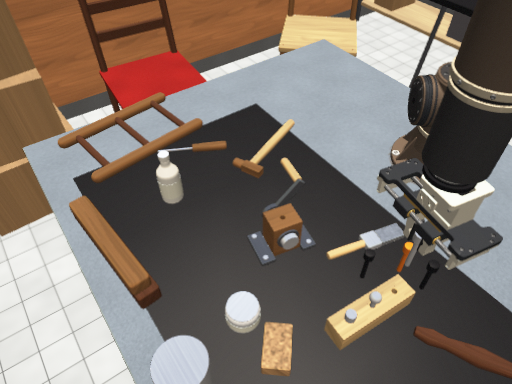

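The long pin has left the rack: its hole is empty and the other two pins still stand. Moving over the block.

Call:
apply_moves:
  targets:
    - [[0.4,0.7,0.0],[0,0,0.07],15]
    - [[0.5,0.85,0.0],[0,0,0],15]
    - [[0.5,0.85,0.0],[0,0,0],15]
    - [[0.5,0.85,0.0],[0,0,0],15]
    - [[0.5,0.85,0.0],[0,0,0],15]

```text
time_s: 4.7
tcp_pos: [0.5032, 0.0567, 0.2291]
eef_rot: [-179.9, 0.2, -11.1]
contact_force: [0.8, -0.4, -1.1]
gripper_width: 0.0215
```

```bash
for i in 1; do python3 go.py 0.5327 -0.0203 0.23 -11.5; done
```

```text
t 4.7 tcp [0.5032 0.0567 0.2291] F [ 0.8 -0.4 -1.1] w 0.0215
total shift units [ 1.1   1.75 -0.03] rows 1.8
turn units [-0.01  0.02  0.05]
```

Call:
apply_moves:
  targets:
    - [[0.5,0.8,0.0],[0,0,0.04],15]
    - [[0.4,0.6,0.0],[0,0,0],15]
    - [[0.15,0.3,0.0],[0,0,0],15]
    - [[0,0,0],[0,0,0],15]

```text
time_s: 5.1
tcp_pos: [0.53, -0.0262, 0.2265]
eef_rot: [180.0, 0.5, -11.8]
contact_force: [-0.5, 0.5, -0.9]
gripper_width: 0.0212
```

```bash
for i in 1; do python3 go.py 0.5327 -0.0203 0.2 -11.5; done; python3 - <<'E'
from h import *
for n in("wrist","scene","top"):
  c=cam(n);cv2.imwrite(f"pics/{n}4.png",c['img'])
E
```

```text
t 5.1 tcp [ 0.53   -0.0262  0.2265] F [-0.5  0.5 -0.9] w 0.0212
total shift units [ 0.04 -0.16  0.66] rows 0.6
turn units [ 0.    0.06 -0.03]
```

View pics/wrist4.png

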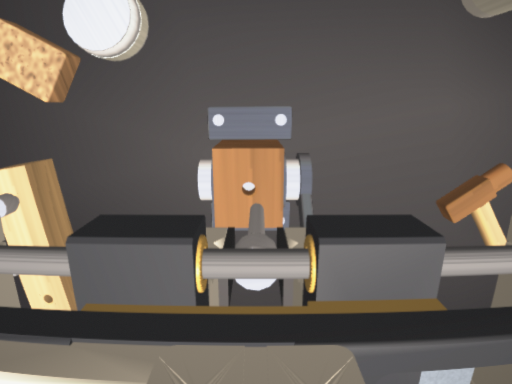

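View pics/scene4.png

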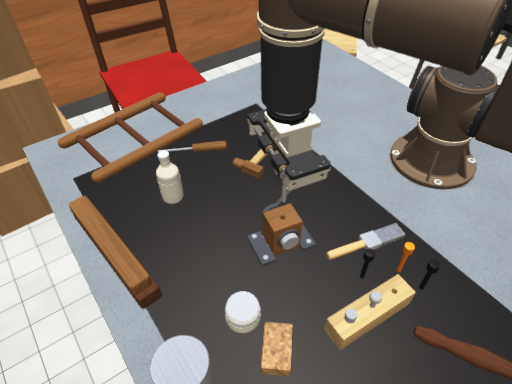

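The wrist view shows the hole at (249,187) and the pin's foot at about (256,207). I work out their offset.

```bash
python3 - <<'E'
from h import *
c=cam("wrist");im=c['img'][165:245,210:300];cv2.imwrite("pics/w5.png",cv2.resize(im,None,fx=7,fy=7,interpolation=cv2.INTER_CUBIC))
s=r.get_state();print(s['tcp_pos'])
print(onplane(c,249,187,.096),onplane(c,256,207,s['tcp_pos'][2]-.0855))
P=cloud(c);print(P[207:240:4,256].round(4))
E
```

```text
[ 0.52997108 -0.02392235  0.2270723 ]
[ 0.53418908 -0.01919202  0.096     ] [ 0.52886378 -0.02413906  0.1415723 ]
[[ 0.5325 -0.0249  0.1539]
 [ 0.5323 -0.0248  0.1625]
 [ 0.5326 -0.0249  0.1718]
 [ 0.5325 -0.0248  0.1793]
 [ 0.5326 -0.0248  0.1869]
 [ 0.533  -0.0249  0.1949]
 [ 0.5329 -0.0249  0.2009]
 [ 0.5388 -0.0261  0.222 ]
 [ 0.5387 -0.026   0.2267]]
```

View pics/w5.png

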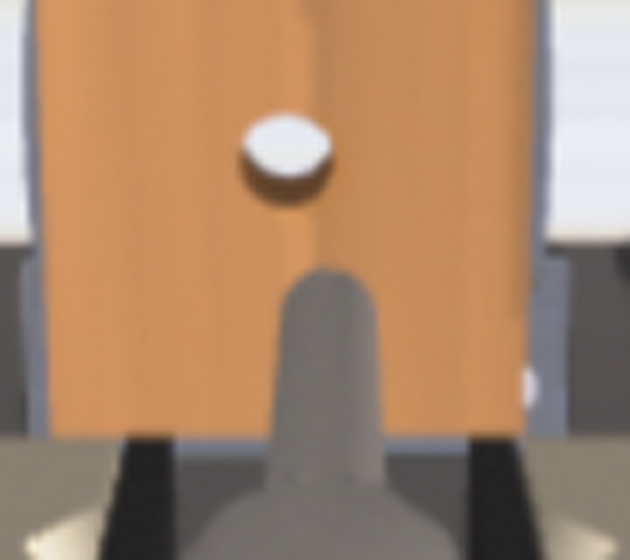

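Call:
apply_moves:
  targets:
    - [[0.14,-0.12,0.25],[0,0.06,-0.03],15]
    - [[0,0,0.3],[0,0,0],15]
    - [[0,0,0.15],[0,0,0],15]
    - [[0,0,0],[0,0,0],15]

```text
time_s: 5.7
tcp_pos: [0.5356, -0.0172, 0.1981]
eef_rot: [-179.9, -0.1, -11.1]
contact_force: [-0.1, 0.4, -0.6]
gripper_width: 0.0211
```

```bash
cat > pw.py <<'E'
from h import *
import sys
c=cam("wrist");im=c['img'][165:245,210:300];cv2.imwrite(sys.argv[1],cv2.resize(im,None,fx=7,fy=7,interpolation=cv2.INTER_CUBIC))
s=r.get_state();print(s['time_s'],s['tcp_pos'].round(4),s['eef_rot'].round(1),s['contact_force'].round(1))
P=cloud(c);M=R.from_euler('xyz',s['eef_rot'],degrees=True)
m=(P[...,2]>s['tcp_pos'][2]-.08)&(P[...,2]<s['tcp_pos'][2]-.02)&(np.hypot(P[...,0]-s['tcp_pos'][0],P[...,1]-s['tcp_pos'][1])<.015)
q=M.inv().apply(P[m]-s['tcp_pos']); 
from scipy.optimize import least_squares
f=lambda p:np.hypot(q[:,0]-p[0]-p[2]*q[:,2],q[:,1]-p[1]-p[3]*q[:,2])-.005
o=least_squares(f,[q[:,0].max()-.006,0,0,0],loss='soft_l1',f_scale=.0005).x
print('axis in tool',o[:2].round(4),'slope',o[2:].round(4),'foot tool',(o[:2]+o[2:]*.0855).round(4),'n',len(q))
A=s['tcp_pos']+M.apply([o[0]+.0855*o[2],o[1]+.0855*o[3],.0855]);print('foot world',A.round(4))
E
python3 pw.py pics/w6.png
```

```text
5.75 [ 0.5358 -0.0173  0.1985] [-1.799e+02 -1.000e-01 -1.110e+01] [-0.2  0.5 -1.7]
axis in tool [-0.0019 -0.0003] slope [-0.0007  0.0089] foot tool [-0.002   0.0005] n 418
foot world [ 0.5339 -0.0173  0.113 ]
```

View pics/w6.png

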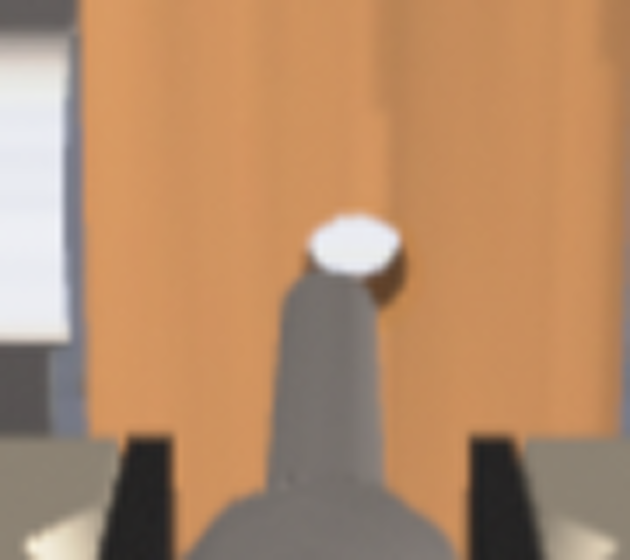

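The view shows the hole centred at crop (357,258), which is pixel (260.5,201.4), about 2-3 mm to the right of the pin's foot.

```bash
python3 - <<'E'
from h import *
c=cam("wrist");s=r.get_state();h=onplane(c,260.5,201.4,.096)
M=R.from_euler('xyz',s['eef_rot'],degrees=True)
print(h,M.inv().apply(h-s['tcp_pos']), 'move units',(M.inv().apply(h-s['tcp_pos'])[:2]-[-.002,.0005])/.04, 'top/scene hole tool',M.inv().apply(np.array([.5327,-.0201,.096])-s['tcp_pos']))
E
```

```text
[ 0.53443302 -0.02060511  0.096     ] [-0.00130904  0.00361089  0.10297195] move units [0.01727393 0.07777234] top/scene hole tool [-0.00310692  0.00344927  0.10296741]
```

Call:
apply_moves:
  targets:
    - [[0.01,0.08,0.1],[0,0,0],15]
    - [[0,0,0.1],[0,0,0],15]
    - [[0,0,0],[0,0,0],15]

```text
time_s: 6.1
tcp_pos: [0.5363, -0.0208, 0.1913]
eef_rot: [-179.9, -0.2, -11.1]
contact_force: [-0.4, -0.2, -1.8]
gripper_width: 0.0216
```

```bash
python3 pw.py pics/w7.png
```

```text
6.15 [ 0.5364 -0.0208  0.1916] [-179.9   -0.2  -11.1] [-0.6 -1.  -0.7]
axis in tool [-0.0018 -0.0004] slope [-0.0016  0.0102] foot tool [-0.002   0.0005] n 419
foot world [ 0.5348 -0.0209  0.1061]
```

View pics/w7.png

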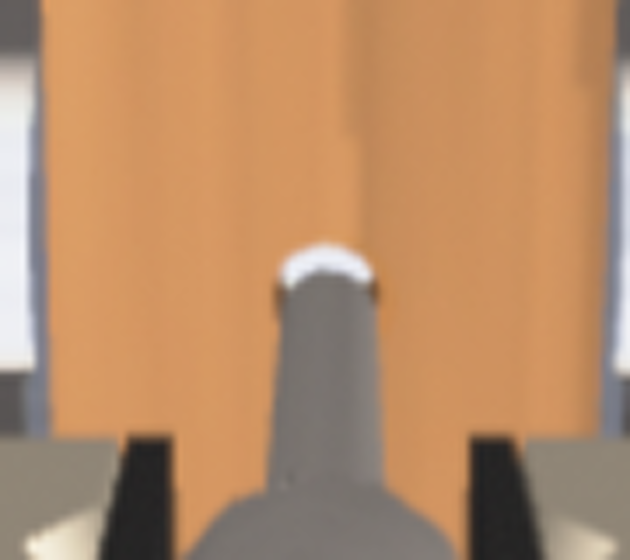

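Call:
apply_moves:
  targets:
    - [[-0.02,0.0,0.12],[0,0,0],15]
    - [[0,0,0.12],[0,0,0],15]
    - [[0,0,0.1],[0,0,0],15]

```text
time_s: 6.45
tcp_pos: [0.536, -0.0208, 0.1778]
eef_rot: [-179.9, -0.3, -11.1]
contact_force: [-1.6, 0.0, -0.2]
gripper_width: 0.0213
```

```bash
python3 pw.py pics/w8.png
```

```text
6.5 [ 0.5355 -0.0207  0.177 ] [-179.9   -0.2  -11.1] [-1.4  0.5 -2. ]
axis in tool [ 0.0087 -0.0004] slope [-0.0395  0.0149] foot tool [0.0054 0.0009] n 517
foot world [ 0.541  -0.0225  0.0915]
```

View pics/w8.png

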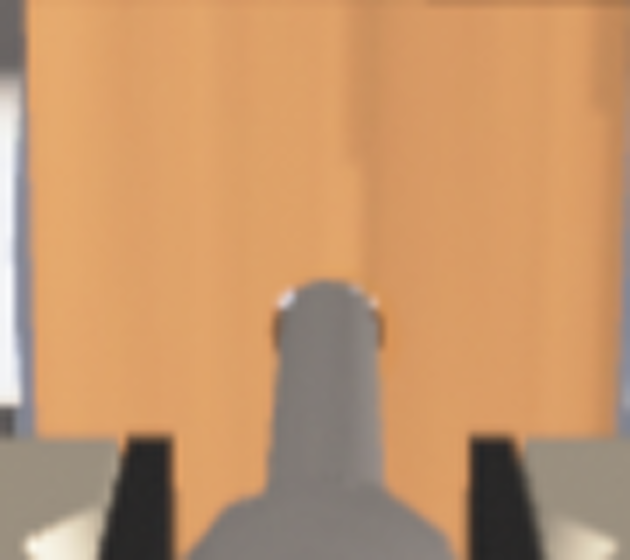

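The foot is in the mouth. I continue down.

Call:
apply_moves:
  targets:
    - [[0,0.0,0.12],[0,0,0],15]
    - [[0,0,0.1],[0,0,0],15]

```text
time_s: 6.7
tcp_pos: [0.5353, -0.0207, 0.1675]
eef_rot: [-179.9, -0.2, -11.1]
contact_force: [-0.3, 0.3, -0.3]
gripper_width: 0.0214
```

Call:
apply_moves:
  targets:
    - [[0,0.0,0.08],[0,0,0],15]
    - [[0,0,0.04],[0,0,0],15]
    - [[0,0,0],[0,0,0],45]
    - [[0,0,0],[0,0,0],45]
    - [[0,0,0],[0,0,0],45]

```text
time_s: 7.2
tcp_pos: [0.5359, -0.0207, 0.162]
eef_rot: [-179.9, -0.3, -11.1]
contact_force: [-0.4, 0.1, -0.5]
gripper_width: 0.0398
```

```bash
python3 go.py 0.5355 -0.0203 0.24 -101.5; python3 pw.py pics/w9.png; python3 - <<'E'
from h import *
c=cam("scene");cv2.imwrite("pics/s9.png",cv2.resize(c['img'][120:280,200:400],None,fx=3.5,fy=3.5))
E
```

```text
t 7.2 tcp [ 0.5359 -0.0207  0.162 ] F [-0.4  0.1 -0.5] w 0.0398
total shift units [-0.   -0.01 -1.95] rows 1.7
turn units [-4.00e-02 -1.00e-02  1.13e+01]
7.25 [ 0.5359 -0.0207  0.162 ] [-179.9   -0.3  -11.1] [-0.2 -0.2 -0.2]
axis in tool [0.0047 0.0003] slope [-0.0281 -0.0032] foot tool [0.0023 0.    ] n 1605
foot world [ 0.5386 -0.0211  0.0765]
```

View pics/s9.png

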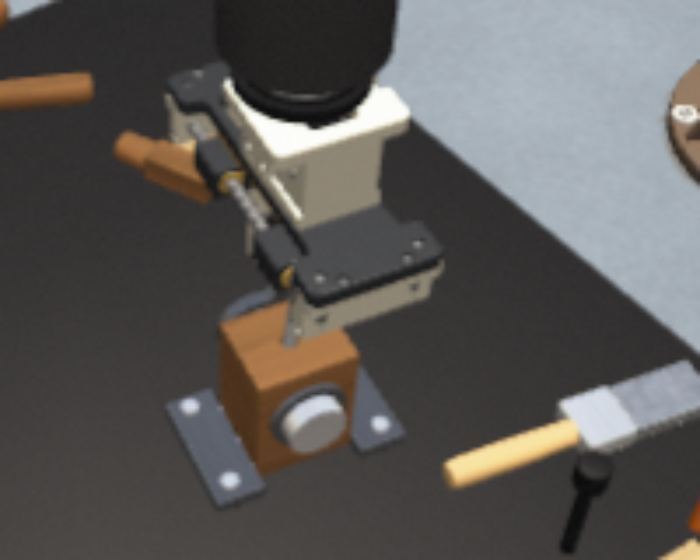

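View pics/w9.png

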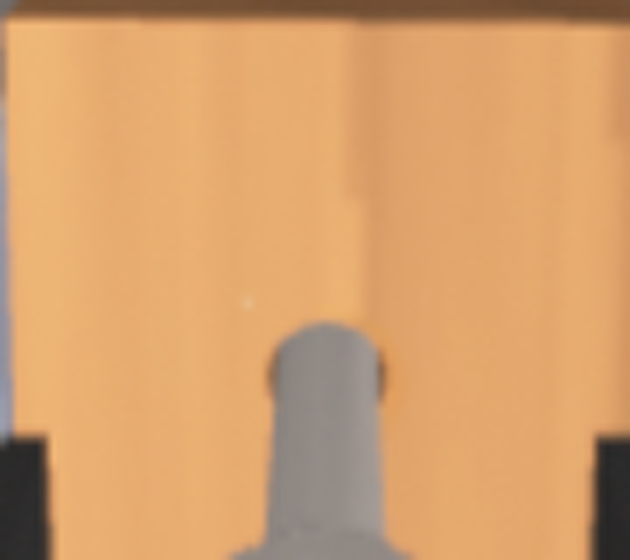

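Call:
apply_moves:
  targets:
    - [[0,0.0,-0.3],[0,0,0],45]
    - [[0,0,-0.6],[0,0,0],45]
    - [[0,0,-1],[0,0,0],45]
    - [[0,0,-0.4],[0,0,0],45]

```text
time_s: 7.7
tcp_pos: [0.5342, -0.0214, 0.2574]
eef_rot: [180.0, -0.0, -11.1]
contact_force: [0.6, 0.5, -0.1]
gripper_width: 0.0449
```

```bash
cat > chk.py <<'E'
from h import *
import sys
c=cam("scene");P=cloud(c);b=c['img'].astype(int);v,u=np.mgrid[0:384,0:512]
m=(np.hypot(P[...,0]-.533,P[...,1]+.02)<.02)&(P[...,2]>.105)&(P[...,2]<.185)&(abs(b[...,0]-b[...,2])<45)&(b[...,1]>60)
q=P[m]
if len(q): print('pin head: n',m.sum(),'zmax',np.percentile(q[:,2],[50,90,97]).round(4),'xy',np.median(q[q[:,2]>np.percentile(q[:,2],60)],0).round(4))
m=(np.hypot(P[...,0]-.5132,P[...,1]+.1163)<.15)&(P[...,2]>.1)&(P[...,2]<.17)&(b[...,2]-b[...,0]>50)&(P[...,1]<-.06)
q=P[m]
if len(q)>10:print('grip n',len(q),'mean',q.mean(0).round(4))
cv2.imwrite(sys.argv[1],cv2.resize(c['img'][120:280,200:400],None,fx=3.5,fy=3.5))
E
python3 chk.py pics/s10.png; python3 go.py 0.4485 -0.1032 0.23 -101.5; python3 -c "
from h import *
print(r.get_state()['joints'])"
```

```text
pin head: n 170 zmax [0.1637 0.1725 0.1731] xy [ 0.5261 -0.0162  0.1716]
grip n 11 mean [ 0.4508 -0.0969  0.1337]
t 7.75 tcp [ 0.5348 -0.0213  0.2589] F [1.  0.2 2.6] w 0.0446
total shift units [-1.72  2.42  0.72] rows 2.7
turn units [-2.00e-02 -1.00e-02  1.13e+01]
[ 18.76689001   6.67468973 -15.72022585   0.07234488 -67.47222664
  60.09811735]
```

View pics/s10.png

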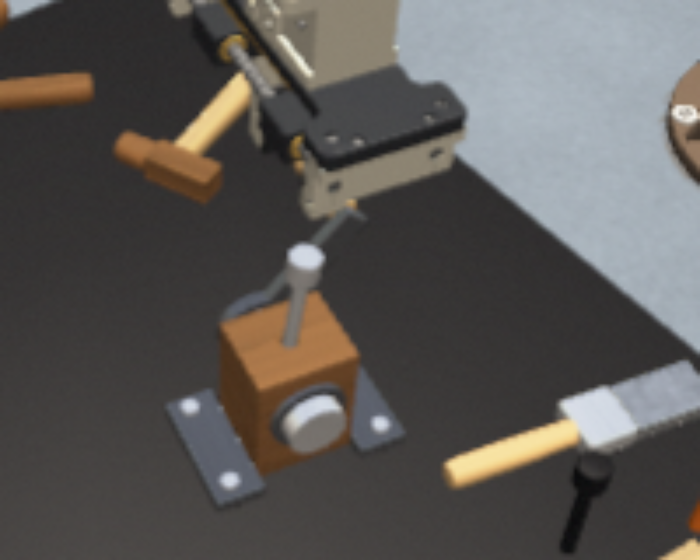

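Call:
apply_moves:
  targets:
    - [[0,0,0],[0,0,1],45]
    - [[0,0,0],[0,0,1],45]
    - [[0,0,0],[0,0,1],45]
    - [[0,0,0],[0,0,1],45]
    - [[0,0,0],[0,0,1],45]

```text
time_s: 8.25
tcp_pos: [0.5359, -0.0213, 0.2659]
eef_rot: [-179.4, -0.3, -52.5]
contact_force: [-0.2, 0.4, -0.0]
gripper_width: 0.0449
```

Call:
apply_moves:
  targets:
    - [[0,0,0],[0,0,1],45]
    - [[0,0,0],[0,0,1],45]
    - [[0,0,0],[0,0,1],45]
    - [[0,0,0],[0,0,1],45]
    - [[0,0,0],[0,0,1],45]

```text
time_s: 8.75
tcp_pos: [0.536, -0.0215, 0.2704]
eef_rot: [-179.1, 0.2, -94.2]
contact_force: [-0.5, -0.2, 0.6]
gripper_width: 0.0448
```

```bash
python3 go.py 0.4485 -0.1032 0.23 -101.5
```

```text
t 8.75 tcp [ 0.536  -0.0215  0.2704] F [-0.5 -0.2  0.6] w 0.0448
total shift units [2.2  2.05 0.97] rows 2.7
turn units [-0.11  0.03  0.92]
```

Call:
apply_moves:
  targets:
    - [[0.7,0.6,0],[-0.11,0.03,0.9],45]
    - [[0.6,0.8,0.2],[0,0,0],45]
    - [[0.6,0.8,0.4],[0,0,0],45]
    - [[0,0,0],[0,0,0],45]

```text
time_s: 9.15
tcp_pos: [0.4348, -0.0831, 0.2471]
eef_rot: [-180.0, 0.0, -101.9]
contact_force: [1.5, 0.0, 0.4]
gripper_width: 0.0449
```

```bash
python3 go.py 0.4485 -0.1032 0.20 -101.5; python3 - <<'E'
from h import *
c=cam("wrist");cv2.imwrite("pics/w11.png",c['img']);P=cloud(c);b=c['img'].astype(int)
m=(np.hypot(P[...,0]-.4485,P[...,1]+.1032)<.06)&(P[...,2]>.115)&(P[...,2]<.15)&(b[...,2]-b[...,0]>40)
q=P[m];print(len(q),q.mean(0),q.max(0),q.min(0))
w,V=np.linalg.eigh(np.cov(q.T));print(V[:,2])
E
```

```text
t 9.15 tcp [ 0.4348 -0.0831  0.2471] F [1.5 0.  0.4] w 0.0449
total shift units [ 0.42 -0.44  1.18] rows 1.2
turn units [-0.    0.   -0.06]
2316 [ 0.44593173 -0.10296896  0.13618753] [ 0.4653065  -0.06099854  0.14023928] [ 0.42984258 -0.1408601   0.11993125]
[-1.98915413e-01 -9.80016662e-01  3.63980956e-05]
```

View pics/w11.png

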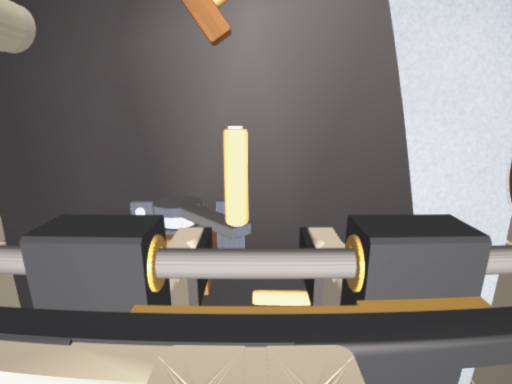

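The grip lies at (235,175) in this view, and its axis matches a block yaw of -11.5°. Lining up and descending.

Call:
apply_moves:
  targets:
    - [[0.42,-0.4,0.4],[0,0,-0.06],45]
    - [[0,0,0.6],[0,0,0],45]
    - [[0,0,0],[0,0,0],45]

```text
time_s: 9.5
tcp_pos: [0.4534, -0.1025, 0.2119]
eef_rot: [-179.3, 0.2, -101.3]
contact_force: [0.2, 0.1, 0.3]
gripper_width: 0.0451
```

```bash
python3 go.py 0.4475 -0.103 0.128 -101.5
```

```text
t 9.5 tcp [ 0.4534 -0.1025  0.2119] F [0.2 0.1 0.3] w 0.0451
total shift units [0.05 0.17 2.1 ] rows 1.8
turn units [-0.08  0.02  0.02]
```

Call:
apply_moves:
  targets:
    - [[0.05,0.15,0.5],[-0.08,0.02,0.02],45]
    - [[0,0,0.6],[0,0,0],45]
    - [[0,0,0],[0,0,0],45]

```text
time_s: 9.8
tcp_pos: [0.4513, -0.1026, 0.1711]
eef_rot: [-179.7, 0.0, -101.4]
contact_force: [-0.1, -0.7, -0.4]
gripper_width: 0.0448
```

```bash
python3 go.py 0.4475 -0.103 0.128 -101.5
```

```text
t 9.8 tcp [ 0.4513 -0.1026  0.1711] F [-0.1 -0.7 -0.4] w 0.0448
total shift units [0.03 0.1  1.08] rows 0.9
turn units [-0.04  0.    0.01]
```

Call:
apply_moves:
  targets:
    - [[0.03,0.1,0.1],[-0.04,0,0],45]
    - [[0,0.02,0.4],[0,0,0],45]
    - [[0,0,0.45],[0,0,0],40]
    - [[0,0,0],[0,0,0],30]
    - [[0,0,0],[0,0,0],30]
  squeeze: 5

```text
time_s: 10.3
tcp_pos: [0.4515, -0.1018, 0.14]
eef_rot: [-179.6, 0.1, -101.2]
contact_force: [-0.5, -0.0, 0.9]
gripper_width: 0.0321
```

```bash
python3 go.py 0.4475 -0.103 0.128 -101.5
```

```text
t 10.3 tcp [ 0.4515 -0.1018  0.14  ] F [-0.5 -0.   0.9] w 0.0321
total shift units [0.05 0.09 0.3 ] rows 0.3
turn units [-0.05  0.01  0.04]
```

Call:
apply_moves:
  targets:
    - [[0.05,0.1,0.2],[-0.05,0.01,0.04],30]
    - [[0,0.0,0.12],[0,0,0],30]
    - [[0,0,0],[0,0,0],27]
    - [[0,0,0],[0,0,0],27]

```text
time_s: 10.7
tcp_pos: [0.4486, -0.1028, 0.1292]
eef_rot: [-179.8, 0.1, -101.5]
contact_force: [-0.4, -0.5, 0.2]
gripper_width: 0.027
```

```bash
python3 go.py 0.4475 -0.103 0.128 -101.5; python3 chk.py pics/s12.png
```

```text
t 10.7 tcp [ 0.4486 -0.1028  0.1292] F [-0.4 -0.5  0.2] w 0.027
total shift units [0.01 0.03 0.03] rows 0.0
turn units [-0.03  0.01 -0.  ]
pin head: n 171 zmax [0.1643 0.1724 0.1735] xy [ 0.5259 -0.0169  0.1718]
grip n 123 mean [ 0.4531 -0.0845  0.1368]
```

View pics/s12.png

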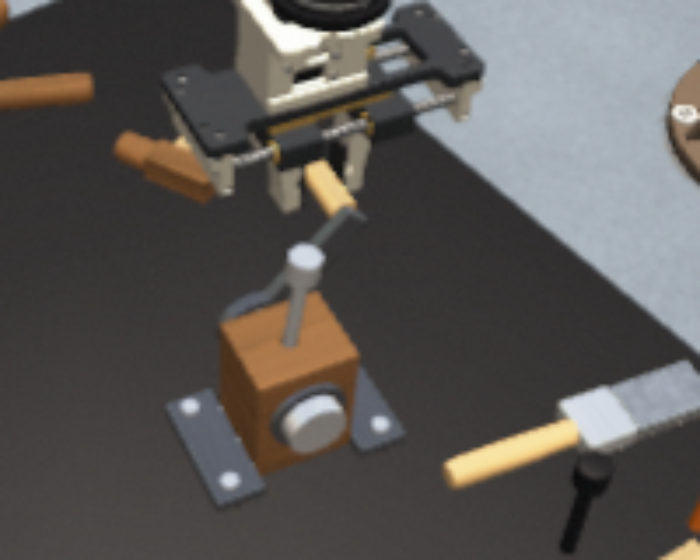

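Call:
apply_moves:
  targets:
    - [[0,-0.07,-0.02],[0,0,0],27]
    - [[0,-0.06,-0.05],[0,0,0],27]
    - [[0,-0.06,-0.05],[0,0,0],27]
    - [[0,-0.06,-0.05],[0,0,0],27]
    - [[0,-0.06,-0.05],[0,0,0],27]

```text
time_s: 11.25
tcp_pos: [0.4588, -0.1051, 0.1377]
eef_rot: [179.9, 0.1, -101.6]
contact_force: [-3.3, 4.0, 0.3]
gripper_width: 0.0271
```

```bash
cat > lv.py <<'E'
from h import *
s=r.get_state();yaw=np.radians(-11.5);bx=np.array([np.cos(yaw),np.sin(yaw)]);by=np.array([-bx[1],bx[0]])
o=np.array([.5327,-.0202])-.098*by
d=s['tcp_pos'][:2]-o;X=d@bx;Y=d@by
F=s['contact_force'];th=np.arcsin(np.clip((X-.0035)/.1,-1,1))
print('t',round(s['time_s'],2),'X',X.round(4),'Y',Y.round(4),'z',s['tcp_pos'][2].round(4),'theta~',th.round(3),'z want',(.053+.1*np.cos(th)).round(4),'Fbx',(F[:2]@bx).round(1),'Fz',F[2].round(1),'rot',s['eef_rot'].round(1))
E
python3 lv.py;python3 chk.py pics/s13.png
```

```text
t 11.25 X -0.0555 Y 0.0001 z 0.1377 theta~ -0.631 z want 0.1338 Fbx -4.0 Fz 0.3 rot [ 1.799e+02  1.000e-01 -1.016e+02]
pin head: n 171 zmax [0.1618 0.1723 0.1731] xy [ 0.5246 -0.0166  0.1714]
grip n 139 mean [ 0.4607 -0.0877  0.1434]
```

Call:
apply_moves:
  targets:
    - [[0,-0.08,-0.03],[0,0,0],27]
    - [[0,-0.08,-0.03],[0,0,0],27]
    - [[0,-0.08,-0.03],[0,0,0],27]
    - [[0,-0.08,-0.03],[0,0,0],27]
    - [[0,-0.08,-0.03],[0,0,0],27]

```text
time_s: 11.8
tcp_pos: [0.4756, -0.1086, 0.1444]
eef_rot: [179.9, 0.0, -101.6]
contact_force: [-2.2, 1.9, 0.5]
gripper_width: 0.0271
```

```bash
python3 lv.py;python3 chk.py pics/s14.png
```

```text
t 11.8 X -0.0383 Y -0.0 z 0.1444 theta~ -0.431 z want 0.1438 Fbx -2.5 Fz 0.5 rot [ 179.9    0.  -101.6]
pin head: n 171 zmax [0.1627 0.1731 0.1741] xy [ 0.5254 -0.0175  0.1723]
grip n 133 mean [ 0.4774 -0.0898  0.1536]
```

Call:
apply_moves:
  targets:
    - [[0,-0.045,-0.02],[0,0,0],27]
    - [[0,-0.045,-0.02],[0,0,0],27]
    - [[0,-0.045,-0.02],[0,0,0],27]
    - [[0,-0.045,-0.02],[0,0,0],27]

```text
time_s: 12.25
tcp_pos: [0.4842, -0.1103, 0.1482]
eef_rot: [180.0, 0.0, -101.5]
contact_force: [-2.1, 0.8, 0.6]
gripper_width: 0.0272
```

```bash
python3 lv.py;python3 chk.py pics/s15.png
```

```text
t 12.25 X -0.0295 Y 0.0 z 0.1482 theta~ -0.336 z want 0.1474 Fbx -2.2 Fz 0.6 rot [ 180.     0.  -101.5]
pin head: n 169 zmax [0.1625 0.1722 0.1731] xy [ 0.5254 -0.0168  0.1713]
grip n 138 mean [ 0.4858 -0.0923  0.1572]
```

Call:
apply_moves:
  targets:
    - [[0,-0.035,-0.01],[0,0,0],27]
    - [[0,-0.035,-0.01],[0,0,0],27]
    - [[0,-0.035,-0.01],[0,0,0],27]
    - [[0,-0.035,-0.01],[0,0,0],27]

```text
time_s: 12.7
tcp_pos: [0.4904, -0.1116, 0.1501]
eef_rot: [-180.0, 0.0, -101.5]
contact_force: [-1.9, 1.5, 0.1]
gripper_width: 0.0272
```

```bash
python3 lv.py;python3 chk.py pics/s16.png
```

```text
t 12.7 X -0.0232 Y 0.0 z 0.1501 theta~ -0.27 z want 0.1494 Fbx -2.2 Fz 0.1 rot [-180.     0.  -101.5]
pin head: n 168 zmax [0.1631 0.1717 0.1729] xy [ 0.5256 -0.0163  0.1709]
grip n 136 mean [ 0.4919 -0.0937  0.1591]
```

Call:
apply_moves:
  targets:
    - [[0,-0.035,-0.008],[0,0,0],27]
    - [[0,-0.035,-0.008],[0,0,0],27]
    - [[0,-0.035,-0.008],[0,0,0],27]
    - [[0,-0.035,-0.008],[0,0,0],27]

```text
time_s: 13.15
tcp_pos: [0.4965, -0.1129, 0.1515]
eef_rot: [-180.0, 0.0, -101.5]
contact_force: [-1.0, 0.7, -0.6]
gripper_width: 0.0271
```

```bash
python3 lv.py;python3 chk.py pics/s17.png
```

```text
t 13.15 X -0.017 Y 0.0 z 0.1515 theta~ -0.206 z want 0.1509 Fbx -1.1 Fz -0.6 rot [-180.     0.  -101.5]
pin head: n 169 zmax [0.163 0.171 0.172] xy [ 0.5255 -0.017   0.1702]
grip n 138 mean [ 0.498  -0.0949  0.1609]
```

Call:
apply_moves:
  targets:
    - [[0,-0.035,-0.006],[0,0,0],27]
    - [[0,-0.035,-0.006],[0,0,0],27]
    - [[0,-0.035,-0.006],[0,0,0],27]
    - [[0,-0.035,-0.006],[0,0,0],27]

```text
time_s: 13.6
tcp_pos: [0.5027, -0.1141, 0.1526]
eef_rot: [-180.0, 0.0, -101.5]
contact_force: [-1.4, 0.9, 0.1]
gripper_width: 0.0271
```

```bash
python3 lv.py;python3 chk.py pics/s18.png
```

```text
t 13.6 X -0.0107 Y -0.0 z 0.1526 theta~ -0.142 z want 0.152 Fbx -1.5 Fz 0.1 rot [-180.     0.  -101.5]
pin head: n 167 zmax [0.1617 0.1704 0.1713] xy [ 0.5261 -0.017   0.1696]
grip n 143 mean [ 0.5038 -0.097   0.162 ]
```

Call:
apply_moves:
  targets:
    - [[0,-0.035,-0.004],[0,0,0],27]
    - [[0,-0.035,-0.004],[0,0,0],27]
    - [[0,-0.035,-0.004],[0,0,0],27]
    - [[0,-0.035,-0.004],[0,0,0],27]

```text
time_s: 14.05
tcp_pos: [0.5088, -0.1154, 0.1534]
eef_rot: [-179.9, 0.0, -101.5]
contact_force: [-1.5, -0.1, -0.4]
gripper_width: 0.027
```

```bash
python3 lv.py;python3 chk.py pics/s19.png
```

```text
t 14.05 X -0.0044 Y -0.0 z 0.1534 theta~ -0.079 z want 0.1527 Fbx -1.5 Fz -0.4 rot [-179.9    0.  -101.5]
pin head: n 150 zmax [0.1591 0.1655 0.1664] xy [ 0.537  -0.0204  0.1647]
grip n 138 mean [ 0.51   -0.098   0.1627]
```

View pics/s19.png

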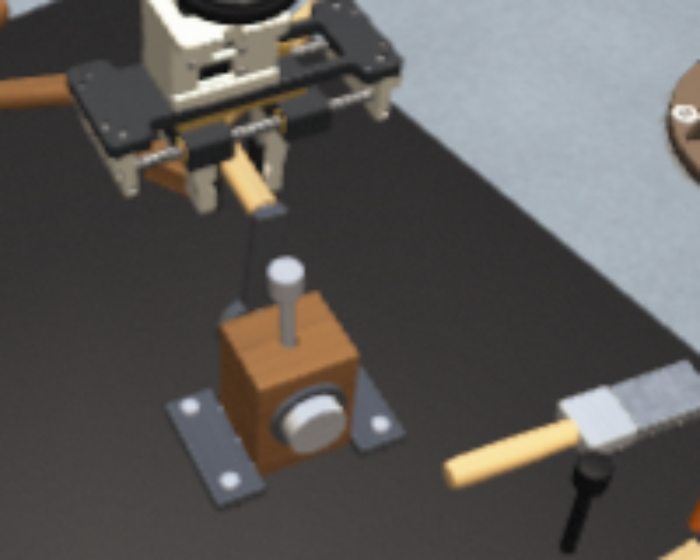

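The pin head fell about 7 mm (0.1724 to 0.1655 m), so the pin is in the cross-hole. I nudge the lever a hair more towards the window's middle, checking the force.

Call:
apply_moves:
  targets:
    - [[0,-0.03,0],[0,0,0],27]
    - [[0,-0.03,0],[0,0,0],27]

```text
time_s: 14.3
tcp_pos: [0.5116, -0.1159, 0.1534]
eef_rot: [-179.9, 0.0, -101.5]
contact_force: [-0.8, 1.0, 0.3]
gripper_width: 0.0269
```

```bash
python3 lv.py;python3 chk.py pics/s20.png
```

```text
t 14.3 X -0.0016 Y -0.0 z 0.1534 theta~ -0.051 z want 0.1529 Fbx -1.0 Fz 0.3 rot [-179.9    0.  -101.5]
pin head: n 157 zmax [0.1583 0.1654 0.1662] xy [ 0.5361 -0.0201  0.1648]
grip n 144 mean [ 0.5126 -0.0992  0.1631]
```

Call:
apply_moves:
  targets:
    - [[0,0,0],[0,0,0],45]
    - [[0,0,0],[0,0,0],45]
    - [[0,0,-0.2],[0,0,0],45]
    - [[0,0,-0.6],[0,0,0],45]
    - [[0,0,-1],[0,0,0],45]

```text
time_s: 14.85
tcp_pos: [0.5096, -0.1161, 0.2235]
eef_rot: [179.6, -0.1, -101.5]
contact_force: [1.5, 0.3, 0.5]
gripper_width: 0.0447
```

```bash
python3 go.py .535 -.0202 .22 -101.5;python3 chk.py pics/s21.png
```

```text
t 14.85 tcp [ 0.5096 -0.1161  0.2235] F [1.5 0.3 0.5] w 0.0447
total shift units [-2.48 -0.14  0.08] rows 2.2
turn units [ 0.05 -0.01 -0.01]
pin head: n 158 zmax [0.1582 0.1657 0.167 ] xy [ 0.5359 -0.0198  0.1649]
grip n 217 mean [ 0.5102 -0.1122  0.163 ]
```

Call:
apply_moves:
  targets:
    - [[-0.8,-0.05,0],[0.05,0,0],0]
    - [[-0.9,-0.05,0],[0,0,0],0]
    - [[-0.7,-0.04,0],[0,0,0],0]
    - [[0,0,0],[0,0,0],0]
  squeeze: 20

```text
time_s: 15.3
tcp_pos: [0.5416, -0.0214, 0.2392]
eef_rot: [-178.7, 0.2, -101.6]
contact_force: [0.7, -1.5, -0.3]
gripper_width: 0.0188
```

```bash
python3 go.py .5345 -.0202 .22 -101.5;python3 - <<'E'
from h import *
c=cam("wrist");cv2.imwrite("pics/w22.png",c['img'])
P=cloud(c);b=c['img'].astype(int)
m=(np.hypot(P[...,0]-.535,P[...,1]+.02)<.025)&(P[...,2]>.160)&(P[...,2]<.172)
q=P[m];print(len(q),np.median(q,0) if len(q) else 0)
E
```

```text
t 15.3 tcp [ 0.5416 -0.0214  0.2392] F [ 0.7 -1.5 -0.3] w 0.0188
total shift units [0.01 0.19 0.48] rows 0.4
turn units [-0.17  0.02 -0.01]
728 [ 0.53626537 -0.0218433   0.16386989]
```

View pics/w22.png

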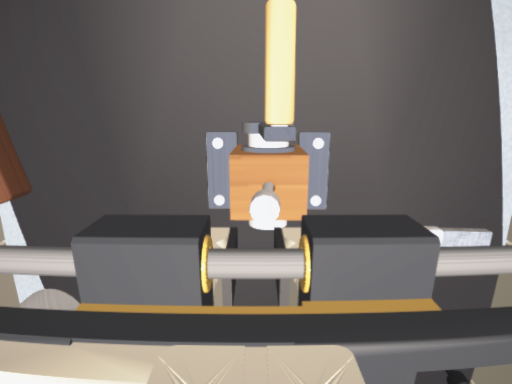

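The pin head is at (265,210) in the wrist view, roughly under the jaws, at world (0.536, -0.0215).

Call:
apply_moves:
  targets:
    - [[0,0.15,0.2],[-0.17,0.02,0],0]
    - [[0,0,0.3],[0,0,0],0]
    - [[0,0,0],[0,0,0],0]

```text
time_s: 15.65
tcp_pos: [0.5344, -0.0221, 0.2179]
eef_rot: [179.9, 0.0, -101.6]
contact_force: [-0.2, 0.3, 0.0]
gripper_width: 0.0004
```

```bash
python3 go.py .5355 -.021 .19 -101.5
```

```text
t 15.65 tcp [ 0.5344 -0.0221  0.2179] F [-0.2  0.3  0. ] w 0.0004
total shift units [-0.03 -0.02  0.7 ] rows 0.6
turn units [ 0.02  0.   -0.02]
```

Call:
apply_moves:
  targets:
    - [[-0.03,-0.02,0.3],[0,0,0],0]
    - [[0,0,0.35],[0,0,0],0]
    - [[0,0,0],[0,0,0],0]

```text
time_s: 15.95
tcp_pos: [0.5347, -0.0228, 0.189]
eef_rot: [179.8, -0.0, -101.8]
contact_force: [0.5, -0.2, 0.1]
gripper_width: 0.0002
```

```bash
python3 go.py .5345 -.0205 .185 -101.5; python3 chk.py pics/s23.png
```

```text
t 15.95 tcp [ 0.5347 -0.0228  0.189 ] F [ 0.5 -0.2  0.1] w 0.0002
total shift units [-0.05  0.02  0.1 ] rows 0.1
turn units [ 0.03 -0.   -0.04]
pin head: n 177 zmax [0.1609 0.1816 0.1839] xy [ 0.5392 -0.0139  0.1786]
```

View pics/s23.png

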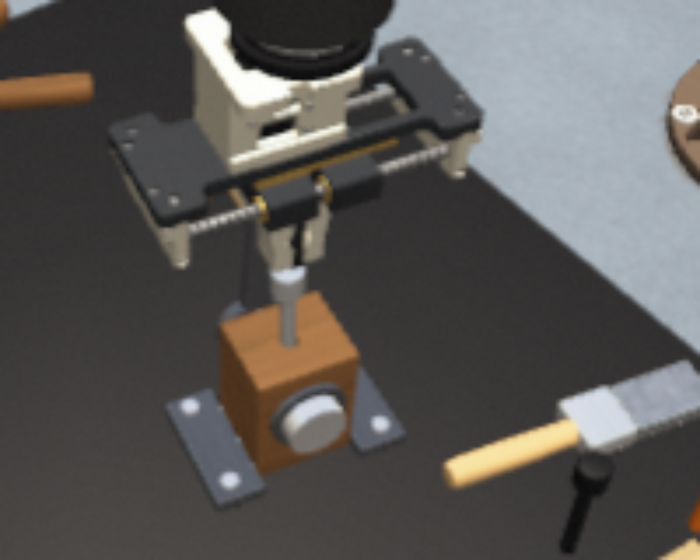

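The closed fingertips sit right above the head, so I press gently.

Call:
apply_moves:
  targets:
    - [[-0.04,0.0,0.06],[0,0,0],0]
    - [[0,0,0.06],[0,0,0],0]
    - [[0,0,0.06],[0,0,0],0]
    - [[0,0,0.06],[0,0,0],0]

```text
time_s: 16.4
tcp_pos: [0.5366, -0.0212, 0.1811]
eef_rot: [180.0, 0.0, -101.8]
contact_force: [-0.6, -0.2, 5.0]
gripper_width: 0.0005
```

```bash
python3 go.py .534 -.0205 .133 -101.5
```

```text
t 16.4 tcp [ 0.5366 -0.0212  0.1811] F [-0.6 -0.2  5. ] w 0.0005
total shift units [-0.    0.07  1.2 ] rows 1.0
turn units [ 0.    0.   -0.04]
```

Call:
apply_moves:
  targets:
    - [[0,0.0,0.06],[0,0,0],0]
    - [[0,0,0.07],[0,0,0],0]
    - [[0,0,0.07],[0,0,0],0]

```text
time_s: 16.7
tcp_pos: [0.5385, -0.0212, 0.1759]
eef_rot: [-179.7, 0.1, -101.7]
contact_force: [-1.7, 0.6, 8.4]
gripper_width: 0.0006
```

```bash
python3 go.py .534 -.0205 .133 -101.5
```

```text
t 16.7 tcp [ 0.5385 -0.0212  0.1759] F [-1.7  0.6  8.4] w 0.0006
total shift units [0.01 0.12 1.07] rows 0.9
turn units [-0.04  0.01 -0.02]
```

Call:
apply_moves:
  targets:
    - [[0,0.06,0.07],[-0.04,0,0],0]
    - [[0,0.04,0.08],[0,0,0],0]
    - [[0,0.02,0.08],[0,0,0],0]

```text
time_s: 17.0
tcp_pos: [0.5364, -0.02, 0.1696]
eef_rot: [-179.7, 0.1, -101.6]
contact_force: [-1.0, -0.3, 6.0]
gripper_width: 0.0007
```

```bash
python3 go.py .534 -.0205 .133 -101.5; python3 chk.py pics/s24.png
```

```text
t 17.0 tcp [ 0.5364 -0.02    0.1696] F [-1.  -0.3  6. ] w 0.0007
total shift units [0.03 0.06 0.91] rows 0.8
turn units [-0.04  0.02 -0.01]
pin head: n 194 zmax [0.1622 0.1792 0.1838] xy [ 0.5338 -0.0101  0.1743]
```

View pics/s24.png

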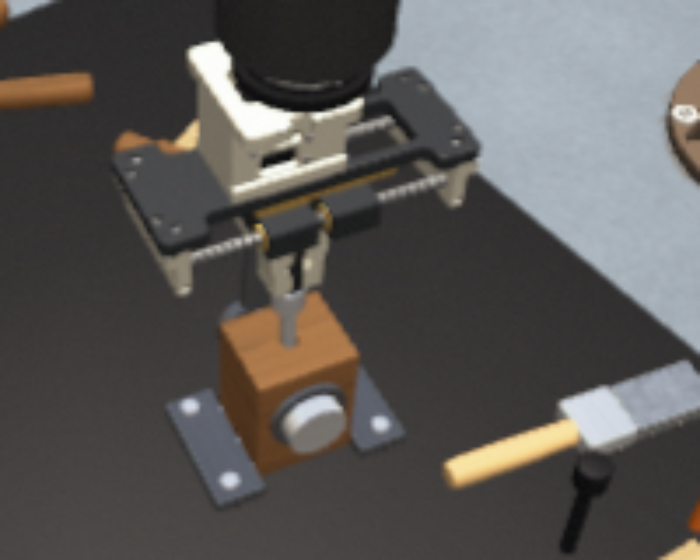

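The pin is going down upright under 6-8 N. I keep pressing.

Call:
apply_moves:
  targets:
    - [[0,0.03,0.08],[-0.04,0.01,0],0]
    - [[0,0.02,0.08],[0,0,0],0]
    - [[0,0.02,0.08],[0,0,0],0]
    - [[0,0.02,0.08],[0,0,0],0]

```text
time_s: 17.45
tcp_pos: [0.5351, -0.0195, 0.1598]
eef_rot: [-179.7, 0.1, -101.5]
contact_force: [-0.9, -0.4, 6.9]
gripper_width: 0.0005
```

```bash
python3 go.py .534 -.0205 .133 -101.5
```

```text
t 17.45 tcp [ 0.5351 -0.0195  0.1598] F [-0.9 -0.4  6.9] w 0.0005
total shift units [0.03 0.03 0.67] rows 0.6
turn units [-0.04  0.01 -0.  ]
```

Call:
apply_moves:
  targets:
    - [[0.02,0.03,0.08],[-0.04,0.01,0],0]
    - [[0,0.02,0.08],[0,0,0],0]
    - [[0,0.02,0.08],[0,0,0],0]
    - [[0,0.02,0.08],[0,0,0],0]
    - [[0,0.02,0.08],[0,0,0],0]

```text
time_s: 17.95
tcp_pos: [0.5339, -0.0194, 0.1475]
eef_rot: [-179.5, 0.1, -101.4]
contact_force: [-2.0, -1.6, 6.3]
gripper_width: 0.0005
```

```bash
python3 go.py .534 -.0205 .133 -101.5
```

```text
t 17.95 tcp [ 0.5339 -0.0194  0.1475] F [-2.  -1.6  6.3] w 0.0005
total shift units [ 0.03 -0.    0.36] rows 0.3
turn units [-0.06  0.01  0.01]
```

Call:
apply_moves:
  targets:
    - [[0.02,0.0,0.08],[-0.06,0.01,0],0]
    - [[0,0.01,0.08],[0,0,0],0]
    - [[0,0.01,0.08],[0,0,0],0]
    - [[0,0.01,0.07],[0,0,0],0]

```text
time_s: 18.35
tcp_pos: [0.534, -0.0203, 0.1376]
eef_rot: [-179.8, 0.0, -101.3]
contact_force: [-1.4, -0.2, 5.8]
gripper_width: 0.0006
```

```bash
python3 go.py .534 -.0205 .133 -101.5; python3 chk.py pics/s25.png
```

```text
t 18.35 tcp [ 0.534  -0.0203  0.1376] F [-1.4 -0.2  5.8] w 0.0006
total shift units [ 0.01 -0.    0.12] rows 0.1
turn units [-0.02  0.    0.02]
pin head: n 180 zmax [0.1373 0.1532 0.157 ] xy [ 0.532  -0.0102  0.1483]
```

View pics/s25.png

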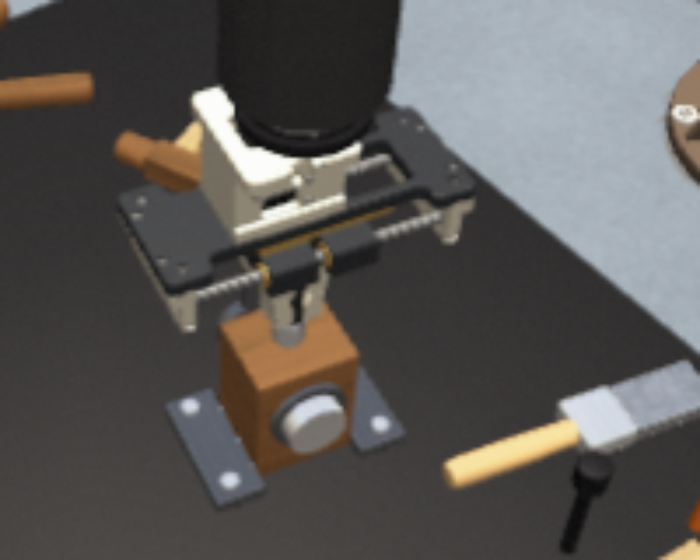

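Call:
apply_moves:
  targets:
    - [[0,0.0,0.06],[0,0,0],0]
    - [[0,0,0.06],[0,0,0],0]
    - [[0,0,0.06],[0,0,0],0]

```text
time_s: 18.7
tcp_pos: [0.5341, -0.0206, 0.1331]
eef_rot: [-179.8, -0.0, -101.2]
contact_force: [-12.6, 5.1, 34.9]
gripper_width: 0.0004
```

Call:
apply_moves:
  targets:
    - [[0,0.0,0.06],[0,0,0],0]
    - [[0,0,0.06],[0,0,0],0]

```text
time_s: 18.9
tcp_pos: [0.534, -0.0205, 0.1332]
eef_rot: [-179.7, -0.1, -101.1]
contact_force: [-10.8, 3.4, 23.8]
gripper_width: 0.0004
```

The press bottomed out: TCP z 0.133 m and the force rose sharply. I retreat and verify.

Call:
apply_moves:
  targets:
    - [[0,0.0,-0.1],[0,0,0],0]
    - [[0,0,-0.5],[0,0,0],0]
    - [[0,0,-1],[0,0,0],0]
    - [[0,0,-1],[0,0,0],0]
    - [[0,0,-0.5],[0,0,0],0]

```text
time_s: 19.4
tcp_pos: [0.5308, -0.0205, 0.2585]
eef_rot: [179.9, -0.2, -101.1]
contact_force: [0.7, 0.4, 0.1]
gripper_width: 0.0006
```

Call:
apply_moves:
  targets:
    - [[0,0.5,-0.5],[0,0,0],0]
    - [[0,0.8,0],[0,0,0],0]
    - [[0,0.8,0],[0,0,0],0]
    - [[0,0,0],[0,0,0],0]

```text
time_s: 19.8
tcp_pos: [0.4478, -0.0035, 0.2823]
eef_rot: [-179.8, -0.0, -101.2]
contact_force: [0.5, 0.1, -0.2]
gripper_width: 0.0003
```

```bash
python3 chk.py pics/s26.png; python3 - <<'E'
from h import *
for n in("scene","top"):
    c=cam(n);P=cloud(c);b=c['img'].astype(int)
    m=(np.hypot(P[...,0]-.533,P[...,1]+.02)<.02)&(P[...,2]>.105)&(P[...,2]<.14)
    q=P[m];print(n,len(q),np.percentile(q[:,2],[50,90,97]),np.median(q,0)) if m.sum() else print(n,'none')
    cv2.imwrite(f"pics/{n}27.png",c['img'])
s=r.get_state();print(s['time_s'],s['tcp_pos'],s['contact_force'])
E
```

```text
pin head: n 88 zmax [0.1162 0.1183 0.119 ] xy [ 0.5331 -0.0201  0.1176]
grip n 219 mean [ 0.5102 -0.1123  0.163 ]
scene 89 [0.11621776 0.1181467  0.11874435] [ 0.53374564 -0.01683223  0.11621776]
top none
19.95 [ 0.45062718 -0.00349937  0.28181248] [ 0.26729187  0.2154336  -0.31460755]
```

View pics/s26.png

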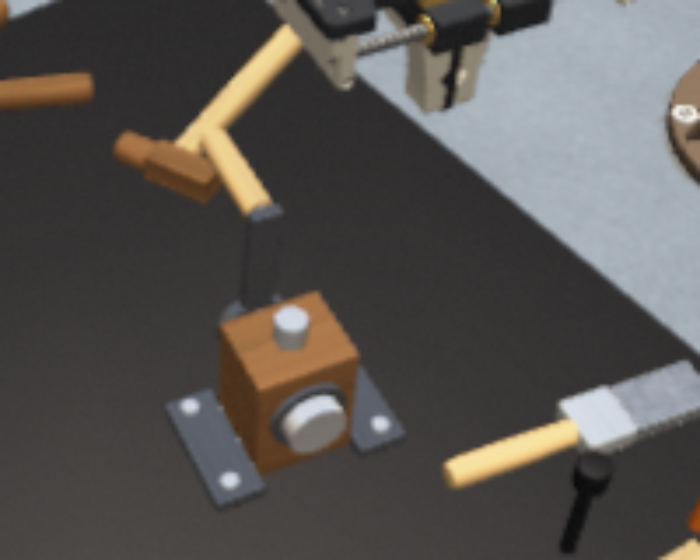

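View pics/scene27.png

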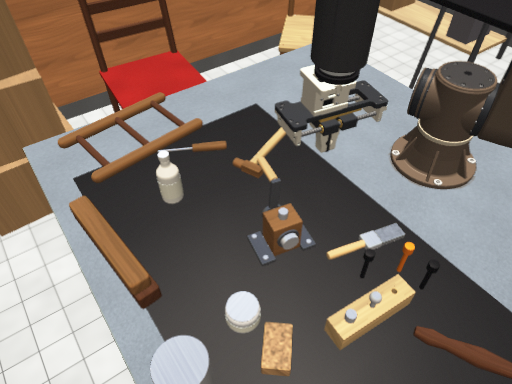

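The head sits on the block: its top measures about 0.117 m against 0.116 m nominal, and the press bottomed out at a tip height of 0.116 m. Everything else stands where it was and the arm is clear, so I hand in the job.

```bash
python3 -c "
from plant import r
print(r.close_job())"
```

```text
the job is handed in; nothing more can be done
None
```

The long pin is home in the block with its head on the top face, and I handed the job in at about 20 s of the 72 s. No verdict was reported.

**What I did:**
- I took the long pin from the rack and stood it in the hole on top of the block.
- I swung the lever with the open jaws around its grip. The pin head fell about 7 mm with the lever at roughly -0.1 rad. I moved the lever on by about 0.03 rad without reaching the stop.
- I pressed the pin down with closed fingertips at about 6–8 N until it bottomed out.

**Last checks:**
- **Pin height:** The fingertips bottomed at 0.116 m, which is the nominal head-top height. The scene camera reads 0.116–0.119 m, and it had read about 1.5 mm high earlier too.
- **Pin position:** The head is within about 1 mm of the hole's centre and looks upright.
- **Surroundings:** The lever is where I left it, the other two pins are still in the rack, nothing on the table looks moved in the final view, and the arm touches nothing.

**Less clean:**
- At bottoming the tool force rose to about 35 N on the head for up to 0.3 s before I backed off. The pin was then seated against the block, not forced against the lever.
- My last check with the top camera found no readings at the pin head. The final height therefore rests on the scene camera and the fingertip height.

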